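# Confirm an order at the fittings bench by pointing

## Robot

A 7-joint arm with a two-finger parallel gripper is mounted at the origin on the work surface. World frame = base frame: x ahead of the robot, y to its left, z up, the work surface at z = 0. Lengths are in m, angles in rad, forces in N, time in s.
With the tool pointing down it reaches from about 0.4 to 0.875 m from the base axis. Payload 6.5 kg.
Tool frame: the origin (TCP) lies midway between the tips of the shut fingers; the grasp point (between the pads) lies 19 mm behind it; z points along the fingers, y is the direction in which the jaws open and shut (so a half turn about z gives the same grasp; the last joint's range is limited). The gripper opens to 88 mm and grips with 3 to 60 N. Pads are 18 mm wide; open, the fingers measure 123 mm over their backs; the gripper's body (75 mm by 187 mm) begins 45 mm behind the grasp point.
Start: joints at [1.233, 0.536, -0.004, 1.538, 0.003, 1.067, -0.071], TCP at [0.174, -0.626, 0.239] pointing down, gripper open.
Joint ranges: [-2.7, 2.7], [-0.37, 2.16], [-1.27, 1.26], [0.24, 2.4], [-1.31, 4.45], [0.19, 1.91], [-2.76, 2.76]. Speed limits (rad/s): [2.39, 2.39, 3.14, 3.14, 3.14, 3.14, 3.14].

## Interface

Orientations are given as a rotation vector (axis times angle).
In Python, from cell import monitor, camera, order gives the robot as it stands.
- The arm moves only by the tool arm_command, never from a script. Its argument "moves" is a list of rows, each a list of 7 numbers: the turn, a rotation vector about the tool's x, y, z in degrees, then the shift along the tool's x, y, z in m, then the finger opening in m, from 0 to 0.0881. In form: [[wx, wy, wz, x, y, z, grip], ...]. A call has 1 to 8 rows; each row is the pose to reach, as a shift and turn from the pose commanded when the call began, along the tool's axes at that moment; what a row does not reach only later rows make up. A row lasts 1/8 s, in which the tool goes at most 62.5 mm and 10.7 degrees, less where a joint would pass 70% of its speed; a pose out of reach is approached as far as the arm can. A call with a gripper value outside its range is refused whole. The fingers move at their own pace and stop on an object; the grip force is fixed at half the most. Time passes only in rows, so rows that repeat a pose let the fingers close. It gives the time, the measured TCP pose, the force and the opening at its end, in the units of the state.
- monitor.state(): the state, without advancing time (a new reading comes with each control period).
- camera(name): name is "scene" or "top"; returns a dict with "pixels" (420x560x3 uint8, blue, green, red), "vertical_fov" (degrees; the focal length in pixels is half the picture's height over the tangent of half this angle, whatever the lens; pixels are square), "cx", "cy" (the principal point, pixels), "D" ([k1, k2, p1, p2, k3] as OpenCV has them; the pictures are not rectified), "xyz" and "rotation" of the camera in the world. Camera axes: x right, y up, looking along -z (the intrinsics and any distortion apply to the point x, -y, -z); pixel columns grow to the right and rows downward; lengths in m; the calibration is good to about 2 mm. A picture is of the moment at which its call begins. There is no depth.
- order.job_done(): hands the job in, once; it reports no verdict.
The state is a dict: "time": time; "q": joint angles; "joint_vel": joint speeds; "effort": joint torques, N m; "eef_pos": TCP position; "tool_rot": TCP orientation; "ft_force": force on the tool from outside, world axes, zero at the start; "moment": the same for the moment, N m; "grip_width": finger opening in m.
Only numpy, scipy, OpenCV 4.12 (cv2) and the standard library are available. Lean on these libraries where they do the work, as an engineer would, in place of code of your own. Each camera call takes 0.05 s, during which the arm holds its last target.

## Task

Confirm this order at the fittings bench: point at the black window handle in its blue tray with the fingertips about 3 cm above the middle of it and keep still there for two seconds, then point at the steel hinge in its tray in the same way for two seconds, then press the green button all the way down and move clear of it. Only point at the fittings: do not touch, move or lift them or their trays, and do not bring the fingers down low over the white handle, which is not on the order (travel well above things). Leave the red button alone and disturb nothing else on the bench.

Things in the scene. Friction and masses are not known exactly. Their poses are not given: they have to be found in the camera images.
- black_handle: black window handle lying on its base plate in its blue tray, lever uppermost. Origin: underside of the base plate (66 x 28 x 12 mm), below the neck. The lever is 18 mm wide and runs level along the handle's own +x, from x = -15 to +95 mm; its flat top is 44 mm above the origin. Loose, 0.18 kg
- black_handle_top (a point): the middle of the black handle seen from above, on its topmost surface; x runs along its length (128 mm overall), z up
- hinge: flat steel hinge lying open in its blue tray: plate 96 (x) x 62 (y) x 5 mm with a round knuckle of 16 mm diameter along its middle (along x); origin at the centre of its underside. Loose, 0.2 kg
- hinge_top (a point): the middle of the hinge seen from above, on its topmost surface; x runs along its length (96 mm overall), z up
- white_handle: white window handle lying on its base plate in its blue tray, lever uppermost. Origin: underside of the base plate (66 x 28 x 12 mm), below the neck. The lever is 18 mm wide and runs level along the handle's own +x, from x = -15 to +95 mm; its flat top is 44 mm above the origin. Loose, 0.18 kg. Not on the order
- white_handle_top (a point): the middle of the white handle seen from above, on its topmost surface; x runs along its length (128 mm overall), z up
- tray_black: open blue plastic tray, 170 (x) x 110 (y) mm, rim 28 mm high, floor 5 mm thick, fixed to the bench; origin at the centre of its underside. Holds the black handle
- tray_white: open blue plastic tray, 170 (x) x 110 (y) mm, rim 28 mm high, floor 5 mm thick, fixed to the bench; origin at the centre of its underside. Holds the white handle
- tray_hinge: open blue plastic tray, 170 (x) x 110 (y) mm, rim 28 mm high, floor 5 mm thick, fixed to the bench; origin at the centre of its underside. Holds the steel hinge
- button_box: grey box 120 (x) x 140 (y) x 45 mm high, fixed to the bench, with a green button on its own +y half and a red one on its -y half, 70 mm apart; origin at the centre of its underside
- green_button_top (a point): centre of the top of the green push button's cap, 32 mm diameter; moves with the cap; z up, it is pressed straight down
- green_button (a joint): travel of the green button in m: 0 up, 0.006 fully down (about 5 N); it springs back when let go
- red_button_top (a point): centre of the top of the red push button's cap, 32 mm diameter
- red_button (a joint): travel of the red button in m: 0 up, 0.006 fully down
- screwdriver: screwdriver lying across the bench between the robot and the trays; origin on the bench under it, blade along its +x
- jar: small closed jar, 60 mm diameter, 80 mm high, standing; origin at the centre of its underside
- tape_roll: roll of brown tape lying flat, 100 mm diameter, 45 mm high; origin at the centre of its underside
- carton: small brown carton, 80 (x) x 130 (y) x 60 mm high; origin at the centre of its underside
- profile: offcut of aluminium window profile, 50 (x) x 140 (y) x 40 mm high; origin at the centre of its underside
Mind the look-alikes: they are no part of the job. Leave any purple look-alike of the button_box alone.

How it is judged:
On the way, in this order (a step that is already met when the one before it is completed fails the run):
1. the fingertips point at the black handle from just above its middle, without contact, and dwell for 1.5 s (x of the grasp point in the frame of black_handle_top between -0.045 and 0.045 m and y of the grasp point in the frame of black_handle_top between -0.03 and 0.03 m and z of the grasp point in the frame of black_handle_top between 0.019 and 0.08 m), for 1.5 s.
2. then they point at the steel hinge in the same way for 1.5 s (x of the grasp point in the frame of hinge_top between -0.045 and 0.045 m and y of the grasp point in the frame of hinge_top between -0.03 and 0.03 m and z of the grasp point in the frame of hinge_top between 0.019 and 0.08 m), for 1.5 s.
3. then the green button is pressed down (at least 4.5 of its 6 mm) (value of joint green_button above 0.0045 m), for 0.03 s.
At the end, for the whole second after the job is handed in: both buttons are up again, the three fittings lie at rest within 6 mm of where they began, and the bystanders within 15 mm (value of joint each of green_button, red_button below 0.0015 m and distance of each of black_handle, white_handle, hinge from where it was at the start of the episode below 0.006 m and linear speed of each of black_handle, white_handle, hinge below 0.02 m/s and distance of each of screwdriver, jar, tape_roll, carton, profile from where it was at the start of the episode below 0.015 m); the robot touches nothing.
It fails at once if a fitting is touched, or moved or lifted by more than 6 mm (contact force between any of the fingers, the arm and black_handle above 0.3 N or contact force between any of the fingers, the arm and white_handle above 0.3 N or contact force between any of the fingers, the arm and hinge above 0.3 N or distance of any of black_handle, white_handle, hinge from where it was at the start of the episode above 0.006 m).
It fails at once if a tray is touched (contact force between any of the fingers, the arm and tray_black above 0.5 N or contact force between any of the fingers, the arm and tray_white above 0.5 N or contact force between any of the fingers, the arm and tray_hinge above 0.5 N).
It fails at once if the fingertips come low (under about 4 cm) over the middle of the white handle (x of the grasp point in the frame of white_handle_top between -0.045 and 0.045 m and y of the grasp point in the frame of white_handle_top between -0.03 and 0.03 m and z of the grasp point in the frame of white_handle_top below 0.06 m).
It fails at once if the red button is pressed (value of joint red_button above 0.002 m).
It fails at once if a bystander is pushed or lifted by more than 15 mm (distance of any of screwdriver, jar, tape_roll, carton, profile from where it was at the start of the episode above 0.015 m).
It also fails if it takes over 54 s, if anything falls off the work surface, if the arm or the gripper's body presses on something with over 40 N, if the wrist force passes 120 N, or if a joint passes its speed limit or range.

## Working session

There is one attempt and no reset: what is moved stays moved. The work goes in short steps, Python scripts to look and compute and a tool call to move; the robot and the scene stay as the last step left them, time stands still between calls to the robot, and variables do not carry over. Pictures are saved under pics/ and viewed, and the job is handed in when it is done.

Besides the shell and the picture viewer there is one more tool, called after "Request:" as name([rows], argument=value, ...), one row to a line, values as JSON. arm_command: Moves the arm, as the interface text tells. Its arguments: {"type":"object","properties":{"moves":{"type":"array","items":{"type":"array","items":{"type":"number"}}}},"required":["moves"]}

```bash
mkdir -p pics; ls; python3 - <<'E'
from cell import monitor, camera, order
import cv2
for n in("scene","top"):
    c=camera(n); cv2.imwrite(f"pics/{n}0.png",c["pixels"]); print(n,{k:v for k,v in c.items() if k!="pixels"})
print(monitor.state())
E
```

```text
pics
scene {'vertical_fov': 42.76979533583079, 'cx': 270.0281651048371, 'cy': 213.26189286220554, 'D': array([-0.02742287,  0.        ,  0.        ,  0.        ,  0.        ]), 'xyz': array([1.30707234, 0.58136606, 1.47596058]), 'rotation': array([0.33278279, 0.6248536 , 2.06637662])}
top {'vertical_fov': 57.15693958145622, 'cx': 283.36791852845147, 'cy': 205.67551015688815, 'D': array([-0.0950277,  0.       ,  0.       ,  0.       ,  0.       ]), 'xyz': array([0.33594385, 0.08357809, 0.9947587 ]), 'rotation': array([ 0.16255257, -0.17508863, -1.58085621])}
{'time': 0.1, 'q': array([ 1.23281013,  0.53707409, -0.0044391 ,  1.53878157,  0.00257417,
        1.06730013, -0.07117765]), 'joint_vel': array([ 1.42550131e-05,  2.14142667e-04,  9.69992494e-05, -2.61166529e-03,
       -6.86106187e-04, -9.79218412e-04,  2.38650593e-04]), 'effort': array([ 2.84892485e-03, -5.72078347e+01,  9.94045325e-01, -2.52232486e+01,
       -5.61241549e-02,  1.33647010e-02,  4.02900582e-05]), 'eef_pos': array([ 0.17433781, -0.62560124,  0.23793443]), 'tool_rot': array([-3.11109820e+00, -4.25528561e-01,  4.74578181e-04]), 'ft_force': array([ 0.43933986, -1.06735226, -0.40603472]), 'moment': array([-0.00112733,  0.00884142, -0.0238354 ]), 'grip_width': 0.08816404131064133}
```

View pics/scene0.png

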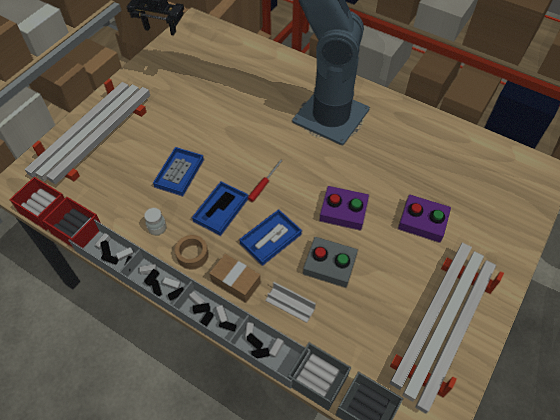

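View pics/top0.png

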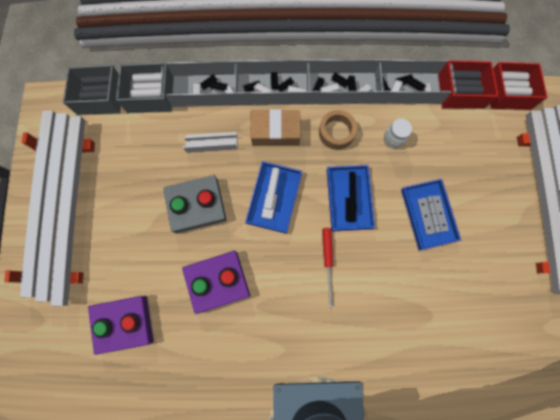

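The top view shows:
- **Black handle:** at (351,197) in its tray. Its look-alikes are the loose black handles in the rear bins, around (215–405, 85), and the white handle at (271,195).
- **Hinge:** at (431,215), the only one.
- **Green button:** at (179,205) on the grey box. Its look-alikes are the green buttons on the purple boxes at (200,287) and (102,328), and the red one at (205,198).

Next I'll measure these in both views.

```bash
cat > h.py <<'E'
import numpy as np, cv2
from scipy.spatial.transform import Rotation as R
def K(c):
    h=c["pixels"].shape[0]; f=h/2/np.tan(np.radians(c["vertical_fov"])/2)
    return np.array([[f,0,c["cx"]],[0,f,c["cy"]],[0,0,1]])
def ray(c,p):
    u=cv2.undistortPoints(np.array(p,float).reshape(-1,1,2),K(c),c["D"]).reshape(-1,2)
    d=np.c_[u[:,0],-u[:,1],-np.ones(len(u))]
    return R.from_rotvec(c["rotation"]).apply(d)
def onz(c,p,z):
    d=ray(c,p); o=c["xyz"]; return o+d*((z-o[2])/d[:,2])[:,None]
def tri(c1,p1,c2,p2):
    d1=ray(c1,p1)[0];d2=ray(c2,p2)[0];o1,o2=c1["xyz"],c2["xyz"]
    t=np.linalg.lstsq(np.c_[d1,-d2],o2-o1,rcond=None)[0]
    a,b=o1+t[0]*d1,o2+t[1]*d2
    return (a+b)/2,np.linalg.norm(a-b)
def blobs(m,amin):
    n,l,s,ce=cv2.connectedComponentsWithStats(m.astype(np.uint8))
    return [(ce[i],s[i],l==i) for i in range(1,n) if s[i][4]>=amin]
E
python3 - <<'E'
from h import *
from cell import camera
C={n:camera(n) for n in("scene","top")}
np.set_printoptions(precision=4,suppress=True)
for n,c in C.items():
    im=c["pixels"]; hsv=cv2.cvtColor(im,cv2.COLOR_BGR2HSV); H,S,V=cv2.split(hsv)
    print(n)
    for ce,s,_ in blobs((H>50)&(H<85)&(S>100)&(V>40),40): print(" green",ce,s)
    for ce,s,_ in blobs(((H<6)|(H>174))&(S>150)&(V>60),40): print(" red",ce,s)
    for ce,s,m in blobs((H>104)&(H<125)&(S>150)&(V>60),300):
        cn=max(cv2.findContours(m.astype(np.uint8),0,2)[0],key=cv2.contourArea)
        r=cv2.minAreaRect(cn); print(" tray",ce,r)
        P=onz(c,cv2.boxPoints(r),.028); print("  ",P.mean(0),np.linalg.norm(P[1]-P[0]),np.linalg.norm(P[2]-P[1]))
        fill=np.zeros(H.shape,np.uint8); cv2.fillPoly(fill,[cn],1); fill=cv2.erode(fill,np.ones((5,5)))
        for nm,mm in(("black",(V<42)),("light",(S<90)&(V>90))):
            for ce2,s2,m2 in blobs(mm&(fill>0),60):
                k=max(cv2.findContours(m2.astype(np.uint8),0,2)[0],key=cv2.contourArea)
                r2=cv2.minAreaRect(k); z=.049
                if nm=="light" and min(r2[1])>18: z=.02
                Q=onz(c,cv2.boxPoints(r2),z); print("   ",nm,s2[4],r2,"ctr",Q.mean(0),np.linalg.norm(Q[1]-Q[0]),np.linalg.norm(Q[2]-Q[1]))
c=C["top"]; im=c["pixels"]
a=cv2.resize(im[150:250,320:460],None,fx=5,fy=5,interpolation=cv2.INTER_CUBIC);cv2.imwrite("pics/crop1.png",a)
a=cv2.resize(im[160:240,150:290],None,fx=5,fy=5,interpolation=cv2.INTER_CUBIC);cv2.imwrite("pics/crop2.png",a)
E
```

```text
scene
 green [356.    202.963] [351 199  11   9  81]
 green [437.8333 214.4524] [433 210  11  10  84]
 green [342.3958 258.5625] [337 254  12  11  96]
 red [265.729  16.4  ] [262   0   8  33 155]
 red [294.1543  23.2739] [274   0  35  42 376]
 red [461.357   55.4287] [ 353   10  207   91 1731]
 red [295.5867  42.92  ] [292  35   9  15  75]
 red [108.8276  85.1552] [104  79  10  14  58]
 red [140.0429 110.0143] [134 105  12  11  70]
 red [ 37.8608 147.6329] [ 33 141  12  15  79]
 red [ 72.4198 174.2469] [ 66 169  13  12  81]
 red [ 55.2032 212.4261] [  10  177   90   70 2077]
 red [257.7056 189.2167] [248 178  21  24 180]
 red [334.6104 198.1948] [330 194  10  10  77]
 red [416.3026 207.6447] [412 203  10  10  76]
 red [320.     251.7742] [315 247  11  11  93]
 red [446.4179 263.7313] [442 258  10  13  67]
 red [493.7788 282.2566] [485 272  19  21 113]
 red [395.5156 361.375 ] [390 354  11  15  64]
 red [446.7805 386.2358] [438 377  18  20 123]
 tray [178.7698 171.2323] ((177.98031616210938, 170.48861694335938), (31.9752254486084, 50.87795639038086), 30.068584442138672)
   [ 0.5252 -0
[... 1859 characters left out ...]
5394259
 tray [349.7114 197.5386] ((350.2674865722656, 197.65162658691406), (62.5673828125, 41.189517974853516), 85.33314514160156)
   [ 0.5665 -0.0998  0.028 ] 0.10983214254046478 0.16694281132665947
    black 290 ((351.0, 196.5), (47.0, 8.0), 90.0) ctr [ 0.5638 -0.0977  0.049 ] 0.020713345935111024 0.12279424982760677
 tray [428.942  214.2394] ((430.4595947265625, 213.8638458251953), (64.06192016601562, 40.802188873291016), 73.49563598632812)
   [ 0.5199 -0.3083  0.028 ] 0.11360149835020007 0.16806463362124785
    light 819 ((432.7353515625, 214.44119262695312), (37.107948303222656, 22.55581283569336), 75.96376037597656) ctr [ 0.5189 -0.3171  0.02  ] 0.06277473632040541 0.09795246185626301
```

View pics/crop1.png

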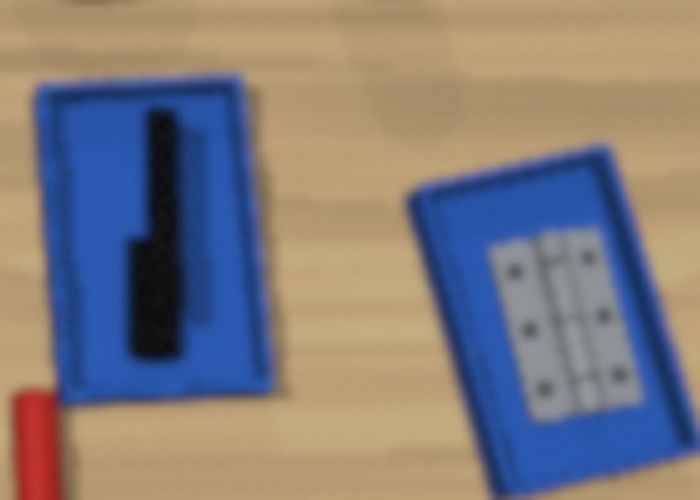

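View pics/crop2.png

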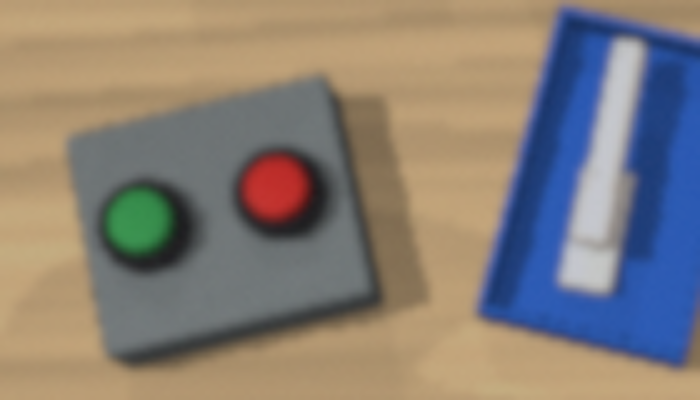

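Crop 1 shows the black handle lying straight, with its tip near (352,172) and heel near (351,221), and the hinge at (433,214). Crop 2 shows green at (178,204) and red at (205,197) on the grey box. The measured sizes (166 x 110 tray, 98 x 63 hinge) agree with those given.

```bash
python3 - <<'E'
from h import *
from cell import camera,monitor
np.set_printoptions(precision=4,suppress=True)
C={n:camera(n) for n in("scene","top")};t,s=C["top"],C["scene"]
g=tri(t,[177.5,203.9],s,[342.4,258.6]);r=tri(t,[204.9,197.1],s,[320,251.8]);print("green",g,"red",r,np.linalg.norm(g[0]-r[0]))
tip=onz(t,[[352.3,172]],.049)[0];heel=onz(t,[[350.8,221.4]],.017)[0];print("tip,heel",tip,heel,np.linalg.norm((tip-heel)[:2]),(tip+heel)/2)
w=onz(t,[[276.5,168]],.049)[0];wh=onz(t,[[267,218]],.017)[0];print("white",(w+wh)/2,np.linalg.norm((w-wh)[:2]))
st=monitor.state();M=R.from_rotvec(st["tool_rot"]).as_matrix();p=st["eef_pos"];print(M)
h=(tip+heel)/2
for nm,q in(("black",[h[0],h[1],.079]),("hinge",[.519,-.317,.051]),("green",[*g[0][:2],g[0][2]+.05])):
    print(nm,q,M.T@(np.array(q)-p))
print(st["q"])
E
```

```text
green (array([0.5474, 0.3393, 0.0617]), np.float64(0.0024204163090466493)) red (array([0.5634, 0.271 , 0.0622]), np.float64(0.0029727771896941924)) 0.0701484321930774
tip,heel [ 0.6277 -0.1046  0.049 ] [ 0.5045 -0.0996  0.017 ] 0.12330898099086572 [ 0.5661 -0.1021  0.033 ]
white [0.5792 0.1034 0.033 ] 0.12694618299373409
[[ 0.9633  0.2685 -0.0002]
 [ 0.2685 -0.9633  0.0005]
 [-0.0001 -0.0006 -1.    ]]
black [np.float64(0.5661459545992884), np.float64(-0.10212001373774489), 0.079] [ 0.518  -0.3993  0.1596]
hinge [0.519, -0.317, 0.051] [ 0.4149 -0.205   0.1875]
green [np.float64(0.5473860701564289), np.float64(0.3392995550530202), np.float64(0.11165092248155868)] [ 0.6184 -0.8296  0.1272]
[ 1.2328  0.5367 -0.0044  1.5382  0.0026  1.0673 -0.0712]
```

Request:
arm_command([
  [0,0,0,0.02,-0.015,0,0],
  [0,0,0,0.06,-0.045,0,0],
  [0,0,0,0.1,-0.075,0,0],
  [0,0,0,0.14,-0.107,0,0],
  [0,0,0,0.18,-0.139,0,0],
  [0,0,0,0.22,-0.17,0,0],
  [0,0,0,0.24,-0.187,0,0],
  [0,0,0,0.25,-0.193,0,0],
])

```text
time: 1.3
eef_pos: [0.3644, -0.3718, 0.2388]
tool_rot: [-3.112, -0.429, -0.0]
ft_force: [-0.2, -0.9, -0.4]
grip_width: 0.0106
```

Request:
arm_command([
  [0,0,0,0.02,-0.015,0,0],
  [0,0,0,0.06,-0.045,0,0],
  [0,0,0,0.1,-0.075,0,0],
  [0,0,0,0.14,-0.107,0,0],
  [0,0,0,0.18,-0.139,0,0],
  [0,0,0,0.22,-0.17,0,0],
  [0,0,0,0.255,-0.195,0,0],
  [0,0,0,0.268,-0.206,0,0],
])

```text
time: 2.3
eef_pos: [0.5676, -0.1013, 0.2386]
tool_rot: [-3.112, -0.428, -0.001]
ft_force: [-0.4, -1.4, -0.5]
grip_width: 0.0009
```

```bash
python3 - <<'E'
from h import *
from cell import camera,monitor
st=monitor.state();M=R.from_rotvec(st["tool_rot"]).as_matrix();p=st["eef_pos"];print(p,st["grip_width"],st["q"],M.T@(np.array([.566,-.102,.079])-p))
c=camera("scene");cv2.imwrite("pics/s1.png",cv2.resize(c["pixels"][100:300,120:400],None,fx=2.8,fy=2.8))
E
```

```text
[ 0.56758667 -0.10132697  0.2385794 ] 0.0008555376835059257 [ 0.28137996  0.42377634 -0.2392995   1.72800109  0.11520869  1.00319535
 -1.29672296] [-0.0017936   0.00028097  0.15957838]
```

View pics/s1.png

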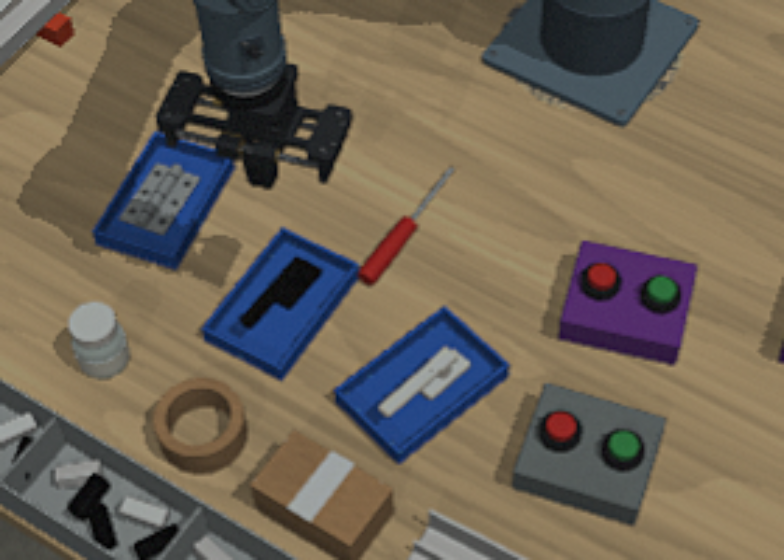

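The picture shows the shut fingertips at about crop (262,184), full-image pixel (213.6,165.7), with the handles untouched. I'll lower part of the way and check the tip against the TCP.

Request:
arm_command([
  [0,0,0,-0.001,0,0.015,0],
  [0,0,0,-0.002,0,0.04,0],
  [0,0,0,-0.002,0,0.065,0],
  [0,0,0,-0.002,0,0.09,0],
  [0,0,0,-0.002,0,0.1,0],
  [0,0,0,-0.002,0,0.1,0],
])

```text
time: 3.1
eef_pos: [0.5633, -0.1045, 0.138]
tool_rot: [3.113, 0.423, -0.003]
ft_force: [0.4, -0.2, -0.6]
grip_width: 0.0001
```

```bash
python3 - <<'E'
from h import *
from cell import camera,monitor
st=monitor.state();p=st["eef_pos"]
c=camera("scene")
print(p,onz(c,[[213.6,165.7]],.2386))
Q=R.from_rotvec(c["rotation"]).inv().apply(p-c["xyz"])*[1,-1,-1]
px=cv2.projectPoints(Q.reshape(1,1,3),np.zeros(3),np.zeros(3),K(c),c["D"])[0].ravel();print(px)
im=c["pixels"].copy();a=cv2.resize(im[140:260,160:300],None,fx=5,fy=5)
cv2.circle(a,tuple(int(v) for v in (px-[160,140])*5),4,(0,0,255),-1);cv2.imwrite("pics/s2.png",a)
E
```

```text
[ 0.56333601 -0.1045476   0.13801816] [[ 0.57116226 -0.09680429  0.2386    ]]
[216.11450775 183.19955353]
```

View pics/s2.png

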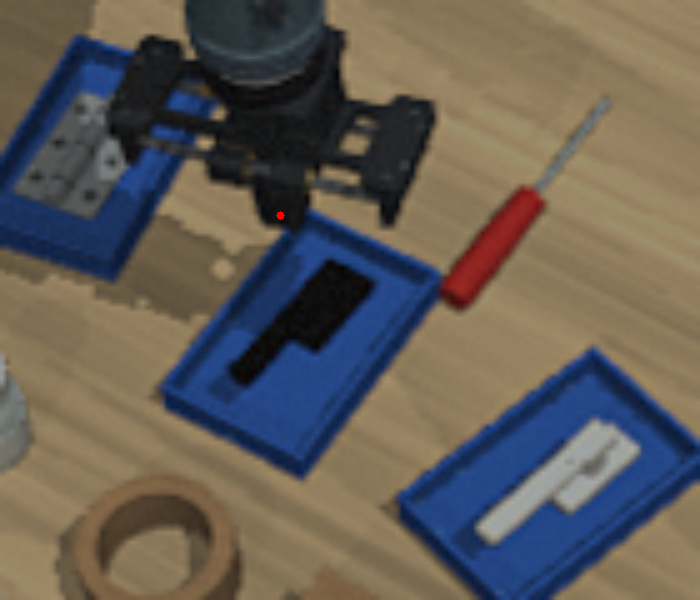

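The projected TCP (red dot, crop (280,215)) lies on the fingertips, so robot and camera agree. Next I'll lower to TCP z = 0.079 and dwell. That puts the tips 30 mm above the lever.

Request:
arm_command([
  [0,0,0,0.002,0,0.015,0],
  [0,0,0,0.002,0,0.035,0],
  [0,0,0,0.002,0,0.05,0],
  [0,0,0,0.002,0,0.057,0],
  [0,0,0,0.002,0,0.058,0],
  [0,0,0,0.002,0,0.058,0],
  [0,0,0,0.002,0,0.058,0],
  [0,0,0,0.002,0,0.058,0],
])

```text
time: 4.15
eef_pos: [0.5666, -0.1028, 0.0811]
tool_rot: [3.112, 0.425, 0.001]
ft_force: [0.5, 0.0, 0.3]
grip_width: 0.0002
```

Request:
arm_command([
  [0,0,0,0,0,0,0],
  [0,0,0,0,0,0,0],
  [0,0,0,0,0,0,0],
  [0,0,0,0,0,0,0],
  [0,0,0,0,0,0,0],
  [0,0,0,0,0,0,0],
  [0,0,0,0,0,0,0],
  [0,0,0,0,0,0,0],
])

```text
time: 5.15
eef_pos: [0.5663, -0.1027, 0.0807]
tool_rot: [3.113, 0.426, -0.0]
ft_force: [-0.1, -0.1, -0.7]
grip_width: 0.0003
```

Request:
arm_command([
  [0,0,0,0,0,0,0],
  [0,0,0,0,0,0,0],
  [0,0,0,0,0,0,0],
  [0,0,0,0,0,0,0],
  [0,0,0,0,0,0,0],
  [0,0,0,0,0,0,0],
  [0,0,0,0,0,0,0],
  [0,0,0,0,0,0,0],
])

```text
time: 6.15
eef_pos: [0.5664, -0.1027, 0.0807]
tool_rot: [3.113, 0.426, -0.0]
ft_force: [0.0, -0.8, 0.8]
grip_width: 0.0003
```

```bash
python3 - <<'E'
from h import *
from cell import camera,monitor
st=monitor.state();M=R.from_rotvec(st["tool_rot"]).as_matrix();p=st["eef_pos"];print(st["time"],p,M[:,2],M.T@(np.array([.519,-.317,p[2]])-p))
c=camera("scene");cv2.imwrite("pics/s3.png",cv2.resize(c["pixels"][140:260,160:300],None,fx=5,fy=5))
E
```

```text
6.15 [ 0.56635325 -0.10271279  0.08071444] [-1.96792243e-06 -2.81706916e-05 -1.00000000e+00] [-1.03146073e-01  1.93706545e-01  6.12980637e-06]
```

View pics/s3.png

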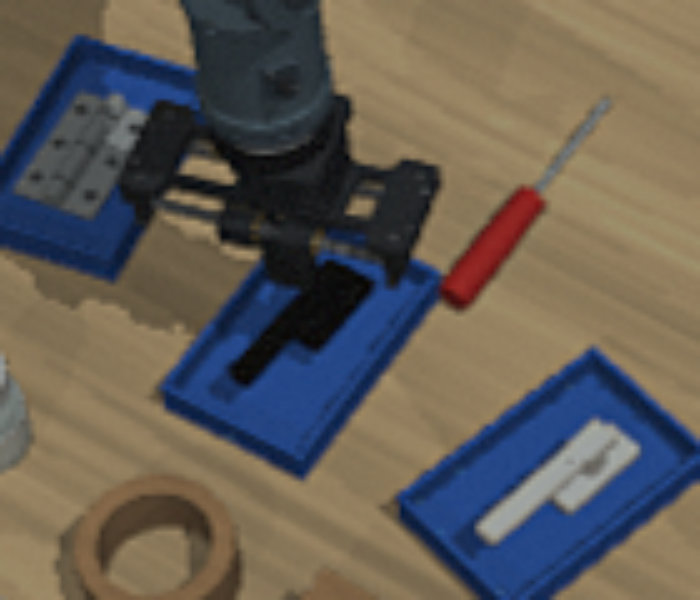

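The fingers hang just above the black handle's middle, tips around crop (290,283), and the handle is unmoved. They held there for over 2 s. Now up, and across to the hinge.

Request:
arm_command([
  [0,0,0,0,0,-0.02,0],
  [0,0,0,0,0,-0.05,0],
  [0,0,0,0,0,-0.08,0],
  [0,0,0,-0.01,0.02,-0.1,0],
  [0,0,0,-0.03,0.057,-0.1,0],
  [0,0,0,-0.05,0.094,-0.1,0],
  [0,0,0,-0.07,0.132,-0.1,0],
  [0,0,0,-0.08,0.15,-0.1,0],
])

```text
time: 7.2
eef_pos: [0.5285, -0.2714, 0.1807]
tool_rot: [3.112, 0.421, -0.001]
ft_force: [-0.8, 0.4, 0.1]
grip_width: 0.0004
```

Request:
arm_command([
  [0,0,0,-0.013,0.024,0,0],
  [0,0,0,-0.022,0.042,0.005,0],
  [0,0,0,-0.023,0.044,0.02,0],
  [0,0,0,-0.023,0.044,0.04,0],
  [0,0,0,-0.023,0.044,0.06,0],
  [0,0,0,-0.023,0.044,0.075,0],
  [0,0,0,-0.023,0.044,0.08,0],
  [0,0,0,-0.023,0.044,0.08,0],
])

```text
time: 8.2
eef_pos: [0.5193, -0.3171, 0.1006]
tool_rot: [-3.112, -0.426, 0.0]
ft_force: [0.7, -0.1, 0.6]
grip_width: 0.0005
```

```bash
python3 - <<'E'
from h import *
from cell import camera,monitor
st=monitor.state();M=R.from_rotvec(st["tool_rot"]).as_matrix();p=st["eef_pos"];print(st["time"],p,M.T@(np.array([.519,-.317,.053])-p))
c=camera("scene");cv2.imwrite("pics/s4.png",cv2.resize(c["pixels"][110:230,120:260],None,fx=5,fy=5))
E
```

```text
8.2 [ 0.51934082 -0.31705882  0.10055015] [-0.0003079  -0.00014057  0.0475502 ]
```

View pics/s4.png

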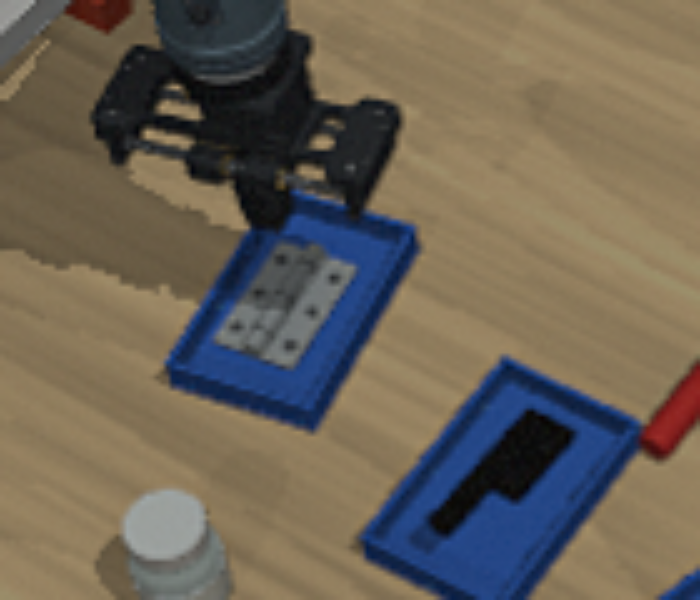

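The tips are at crop (265,222), on the camera's line above the hinge at (285,305). Both fittings are undisturbed, so I'll lower 47 mm and dwell.

Request:
arm_command([
  [0,0,0,0,0,0.015,0],
  [0,0,0,0,0,0.033,0],
  [0,0,0,0,0,0.044,0],
  [0,0,0,0,0,0.047,0],
  [0,0,0,0,0,0.047,0],
  [0,0,0,0,0,0.047,0],
  [0,0,0,0,0,0.047,0],
  [0,0,0,0,0,0.047,0],
])

```text
time: 9.25
eef_pos: [0.5194, -0.3173, 0.054]
tool_rot: [3.112, 0.425, 0.001]
ft_force: [0.6, -0.7, -0.3]
grip_width: 0.0004
```

Request:
arm_command([
  [0,0,0,0,0,0,0],
  [0,0,0,0,0,0,0],
  [0,0,0,0,0,0,0],
  [0,0,0,0,0,0,0],
  [0,0,0,0,0,0,0],
  [0,0,0,0,0,0,0],
  [0,0,0,0,0,0,0],
  [0,0,0,0,0,0,0],
])

```text
time: 10.25
eef_pos: [0.5192, -0.3172, 0.0537]
tool_rot: [-3.113, -0.426, 0.0]
ft_force: [-0.4, -1.7, -0.6]
grip_width: 0.0004
```

Request:
arm_command([
  [0,0,0,0,0,0,0],
  [0,0,0,0,0,0,0],
  [0,0,0,0,0,0,0],
  [0,0,0,0,0,0,0],
  [0,0,0,0,0,0,0],
  [0,0,0,0,0,0,0],
  [0,0,0,0,0,0,0],
  [0,0,0,0,0,0,0],
])

```text
time: 11.25
eef_pos: [0.5192, -0.3172, 0.0537]
tool_rot: [3.113, 0.426, -0.0]
ft_force: [-0.2, 0.8, 0.3]
grip_width: 0.0003
```

```bash
python3 - <<'E'
from h import *
from cell import camera,monitor
st=monitor.state();M=R.from_rotvec(st["tool_rot"]).as_matrix();p=st["eef_pos"];print(st["time"],p,st["q"],M.T@(np.array([.5474,.3393,.21])-p))
c=camera("scene");cv2.imwrite("pics/s5.png",cv2.resize(c["pixels"][110:230,120:260],None,fx=5,fy=5))
E
```

```text
11.25 [ 0.51921153 -0.31723482  0.05369844] [ 0.58869454  0.71655793 -0.1582662   1.75125422  0.1640435   0.68663772
 -0.95735484] [ 0.20343823 -0.62485544 -0.15630515]
```

View pics/s5.png

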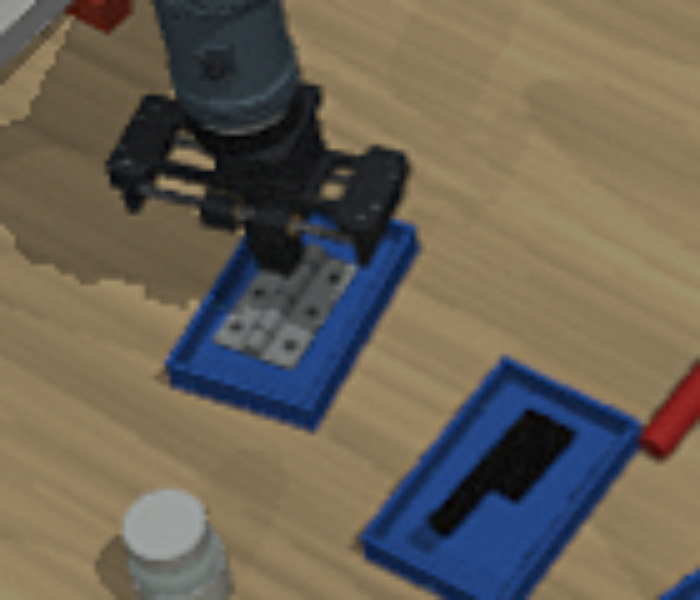

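The tips hang over the hinge's middle at crop (275,270), still for over 2 s with no contact. Now up to z = 0.21 and across, high above the trays, to the green button.

Request:
arm_command([
  [0,0,0,0,0,-0.02,0],
  [0,0,0,0,0,-0.055,0],
  [0,0,0,0,0,-0.095,0],
  [0,0,0,0,0,-0.13,0],
  [0,0,0,0.007,-0.02,-0.15,0],
  [0,0,0,0.02,-0.06,-0.156,0],
  [0,0,0,0.033,-0.1,-0.156,0],
  [0,0,0,0.04,-0.125,-0.156,0],
])

```text
time: 12.3
eef_pos: [0.5247, -0.1837, 0.2114]
tool_rot: [3.112, 0.429, 0.003]
ft_force: [0.6, -1.4, -0.2]
grip_width: 0.0004
```

Request:
arm_command([
  [0,0,0,0.01,-0.03,0,0],
  [0,0,0,0.023,-0.07,0,0],
  [0,0,0,0.036,-0.11,0,0],
  [0,0,0,0.049,-0.15,0,0],
  [0,0,0,0.062,-0.19,0,0],
  [0,0,0,0.075,-0.23,0,0],
  [0,0,0,0.088,-0.265,0,0],
  [0,0,0,0.095,-0.285,0,0],
])

```text
time: 13.3
eef_pos: [0.5393, 0.1165, 0.2113]
tool_rot: [-3.111, -0.429, -0.003]
ft_force: [-0.2, -0.2, -0.4]
grip_width: 0.0006
```

Request:
arm_command([
  [0,0,0,0.01,-0.03,0,0],
  [0,0,0,0.023,-0.07,0,0],
  [0,0,0,0.036,-0.11,0,0],
  [0,0,0,0.049,-0.15,0,0],
  [0,0,0,0.06,-0.19,0,0],
  [0,0,0,0.067,-0.21,0,0],
  [0,0,0,0.068,-0.215,0,0],
  [0,0,0,0.068,-0.215,0,0],
])

```text
time: 14.3
eef_pos: [0.5474, 0.3378, 0.2098]
tool_rot: [3.112, 0.423, 0.0]
ft_force: [-0.2, -1.0, 0.9]
grip_width: 0.0006
```

```bash
python3 - <<'E'
from h import *
from cell import camera,monitor
st=monitor.state();M=R.from_rotvec(st["tool_rot"]).as_matrix();p=st["eef_pos"];print(st["time"],p,st["q"],st["grip_width"],M.T@(np.array([.5474,.3393,.0617])-p))
c=camera("scene");cv2.imwrite("pics/s6.png",cv2.resize(c["pixels"][150:300,230:430],None,fx=4,fy=4))
E
```

```text
14.3 [0.54743035 0.33779179 0.20981836] [-0.38960963  0.57956336 -0.339836    1.56713389  0.21546338  1.0325001
 -2.08937803] 0.0006166964272958661 [ 0.00039272 -0.0016358   0.14811648]
```

View pics/s6.png

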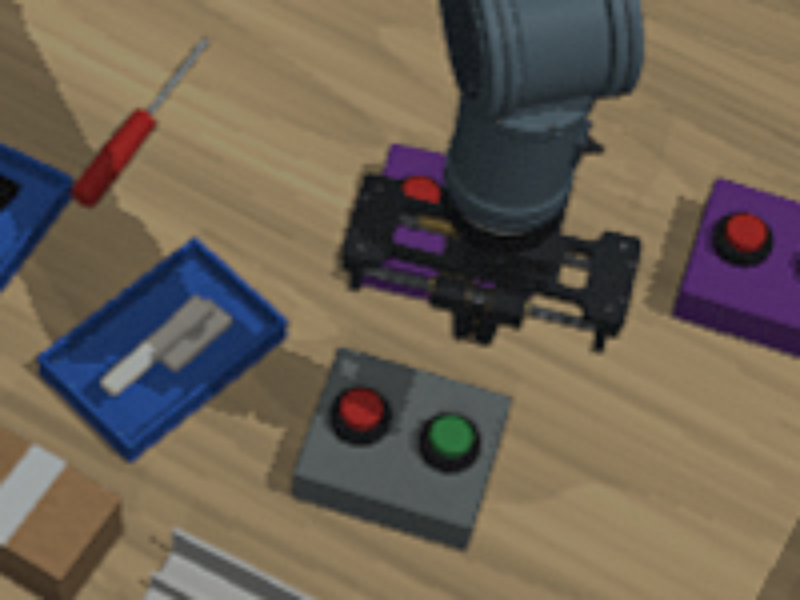

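The arm is above the grey box, tips at crop (475,335), with the green button at (452,437). Lowering to about 2.5 cm above the cap and checking.

Request:
arm_command([
  [0,0,0,0,-0.001,0.02,0],
  [0,0,0,0,-0.001,0.05,0],
  [0,0,0,0,-0.001,0.08,0],
  [0,0,0,0,-0.001,0.105,0],
  [0,0,0,0,-0.001,0.12,0],
  [0,0,0,0,-0.001,0.123,0],
  [0,0,0,0,-0.001,0.123,0],
  [0,0,0,0,-0.001,0.123,0],
])

```text
time: 15.35
eef_pos: [0.5473, 0.3407, 0.0877]
tool_rot: [-3.112, -0.425, -0.002]
ft_force: [-0.3, -0.1, 0.2]
grip_width: 0.0002
```

```bash
python3 - <<'E'
from h import *
from cell import camera,monitor
st=monitor.state();M=R.from_rotvec(st["tool_rot"]).as_matrix();p=st["eef_pos"];print(st["time"],p,st["ft_force"],M.T@(np.array([.5474,.3393,.0617])-p))
c=camera("scene");cv2.imwrite("pics/s7.png",cv2.resize(c["pixels"][200:300,280:400],None,fx=6,fy=6))
E
```

```text
15.35 [0.5473001  0.34068322 0.08770973] [-0.31249195 -0.09684602  0.15273792] [-0.00031835  0.00137293  0.02600852]
```

View pics/s7.png

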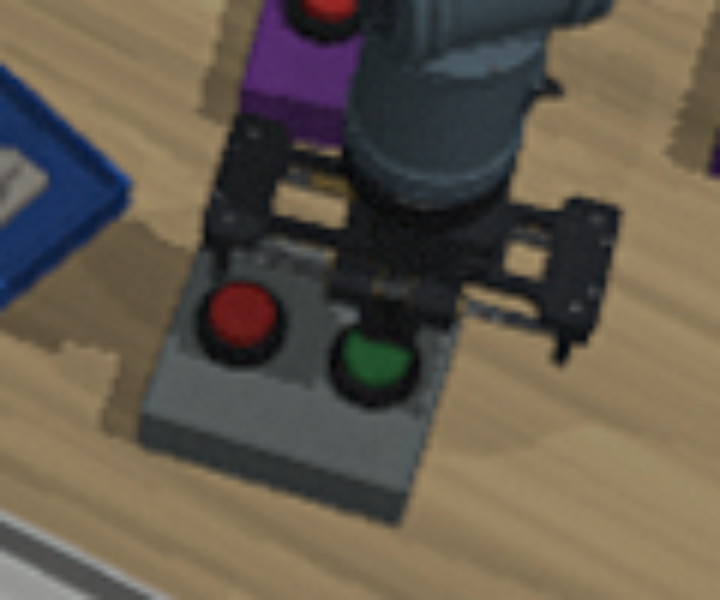

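The tips are over the green cap at crop (378,350), and the red button is well clear at (242,315). Next I'll move down to contact in small steps, watching the force.

Request:
arm_command([
  [0,0,0,0,0,0.01,0],
  [0,0,0,0,0,0.018,0],
  [0,0,0,0,0,0.023,0],
  [0,0,0,0,0,0.026,0],
  [0,0,0,0,0,0.028,0],
  [0,0,0,0,0,0.028,0],
])

```text
time: 16.15
eef_pos: [0.5465, 0.3402, 0.0612]
tool_rot: [3.112, 0.425, -0.0]
ft_force: [-7.7, -5.8, 23.5]
grip_width: 0.0002
```

Request:
arm_command([
  [0,0,0,0,0,0.001,0],
  [0,0,0,0,0,0.002,0],
  [0,0,0,0,0,0.002,0],
])

```text
time: 16.52
eef_pos: [0.5466, 0.3402, 0.061]
tool_rot: [3.111, 0.425, -0.0]
ft_force: [-12.0, -9.6, 37.7]
grip_width: 0.0005
```

Request:
arm_command([
  [0,0,0,0,0,0.001,0],
  [0,0,0,0,0,0.002,0],
  [0,0,0,0,0,0.002,0],
])

```text
time: 16.9
eef_pos: [0.5467, 0.3403, 0.0607]
tool_rot: [3.111, 0.425, 0.0]
ft_force: [-16.2, -13.0, 51.8]
grip_width: 0.0003
```

The tool met a hard stop at z = 0.061, with 52 N on the wrist. I need to know whether the cap bottomed out or something else is blocking it, so I'll compare its edge in the picture with the start.

Request:
arm_command([
  [0,0,0,0,0,-0.002,0],
  [0,0,0,0,0,-0.003,0],
  [0,0,0,0,0,-0.003,0],
])

```text
time: 17.27
eef_pos: [0.5466, 0.3402, 0.0611]
tool_rot: [3.111, 0.425, -0.0]
ft_force: [-9.4, -7.9, 30.5]
grip_width: 0.0005
```

```bash
python3 - <<'E'
from h import *
from cell import camera,monitor
st=monitor.state();print(st["eef_pos"],st["ft_force"])
c=camera("scene");t=camera("top");cv2.imwrite("pics/raw_s8.png",c["pixels"])
a=c["pixels"];b=cv2.imread("pics/scene0.png")
for nm,im in(("now",a),("start",b)):
    for col in range(338,350,2): print(nm,col,im[254:272,col,1])
A=[cv2.resize(i[235:285,300:360],None,fx=6,fy=6,interpolation=cv2.INTER_CUBIC) for i in(b,a)]
cv2.imwrite("pics/s8.png",np.hstack(A))
A=[cv2.resize(i[180:230,150:210],None,fx=6,fy=6,interpolation=cv2.INTER_CUBIC) for i in(cv2.imread("pics/top0.png"),t["pixels"])]
cv2.imwrite("pics/t8.png",np.hstack(A))
E
```

```text
[0.54656858 0.3401942  0.0610664 ] [-9.44352735 -7.88285261 30.46867963]
now 338 [24 23 22 40 59 63 70 68 53 18 20 17 21 60 95 94 91 91]
now 340 [23 23 26 13 16 20 38 74 89 85 23 20 19 27 72 97 92 92]
now 342 [22 13 21 15 20 12 26 56 86 81 59 17 18 17 57 98 92 93]
now 344 [11 19 22 17 19 15 15 39 75 75 31 22 21 28 68 96 93 90]
now 346 [52 39 13 25 24 18 21 23 36 41 16 13 17 49 87 94 92 91]
now 348 [35 31 22 22 18 20 20 18 18 16 17 29 58 67 68 84 91 91]
start 338 [28 50 86 93 99 96 73 50 38 27 24 13 18 57 92 89 87 87]
start 340 [ 61 110 109 103 104 108 109 103  73  48  23  21  12  29  65  92  88  87]
start 342 [ 89 105 105 104 104 104 107 109 103  60  47  20  21  14  52  92  89  86]
start 344 [ 73 111 105 104 104 105 106 110 106  63  36  21  19  26  64  90  86  88]
start 346 [ 49  65  96 112 111 110 112 105  81  35  13  22  22  59  94  87  88  84]
start 348 [84 63 26 26 44 60 34 16 13 13 19 41 76 90 88 88 88 86]
```

View pics/s8.png

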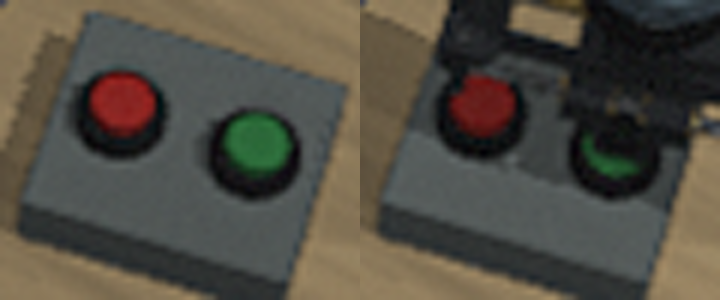

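View pics/t8.png

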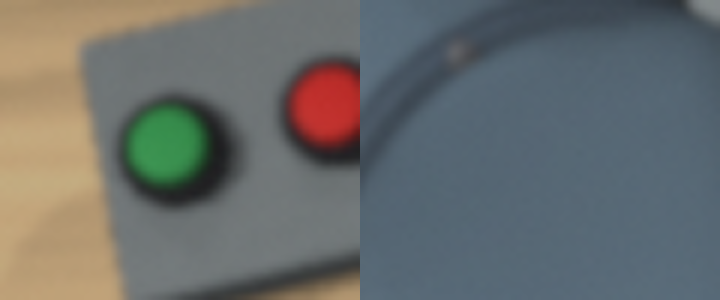

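At the start the cap stood proud of its black ring, with its side visible at rows 263–264. Now its top edge is about 1.5 px lower and the side is gone, so it looks fully pressed. I'll confirm on the way up: spring force should persist over about 6 mm.

Request:
arm_command([
  [0,0,0,0,0,-0.003,0],
  [0,0,0,0,0,-0.004,0],
  [0,0,0,0,0,-0.004,0],
])

```text
time: 17.75
eef_pos: [0.5465, 0.3401, 0.0618]
tool_rot: [3.112, 0.426, -0.001]
ft_force: [-2.2, -0.8, 5.5]
grip_width: 0.0006
```

Request:
arm_command([
  [0,0,0,0,0,-0.002,0],
  [0,0,0,0,0,-0.002,0],
])

```text
time: 18.0
eef_pos: [0.5466, 0.3402, 0.0636]
tool_rot: [3.112, 0.426, -0.0]
ft_force: [-1.4, -1.0, 3.6]
grip_width: 0.0007
```

Request:
arm_command([
  [0,0,0,0,0,-0.002,0],
  [0,0,0,0,0,-0.002,0],
])

```text
time: 18.25
eef_pos: [0.5468, 0.3403, 0.0657]
tool_rot: [-3.113, -0.426, -0.0]
ft_force: [-0.0, -0.5, 1.6]
grip_width: 0.0003
```

Request:
arm_command([
  [0,0,0,0,0,-0.002,0],
  [0,0,0,0,0,-0.002,0],
])

```text
time: 18.5
eef_pos: [0.5469, 0.3405, 0.0677]
tool_rot: [-3.112, -0.426, -0.001]
ft_force: [0.2, 0.2, -0.7]
grip_width: 0.0006
```

Request:
arm_command([
  [0,0,0,0,0,-0.003,0],
  [0,0,0,0,0,-0.003,0],
])

```text
time: 18.75
eef_pos: [0.5469, 0.3405, 0.0709]
tool_rot: [-3.112, -0.426, -0.001]
ft_force: [-0.2, -0.5, 0.3]
grip_width: 0.0004
```

The spring force fell 5.5 → 3.6 → 1.6 → 0 N between z = 0.0615 and 0.067, and below that was a hard stop. So the button went through its full 6 mm. Moving clear.

Request:
arm_command([
  [0,0,0,0,0,-0.02,0],
  [0,0,0,0,0,-0.05,0],
  [0,0,0,0,0,-0.09,0],
  [0,0,0,0,0,-0.13,0],
  [0,0,0,0,0,-0.16,0],
  [0,0,0,0,0,-0.17,0],
  [0,0,0,0,0,-0.17,0],
  [0,0,0,0,0,-0.17,0],
])

```text
time: 19.75
eef_pos: [0.546, 0.3397, 0.2393]
tool_rot: [3.111, 0.426, -0.003]
ft_force: [-0.5, 0.2, 0.5]
grip_width: 0.0005
```

```bash
python3 - <<'E'
from h import *
from cell import camera,monitor
c=camera("scene");cv2.imwrite("pics/s9.png",c["pixels"])
a=c["pixels"];b=cv2.imread("pics/scene0.png")
g=a[247:268,315:350].astype(int)-b[247:268,315:350]
print(monitor.state()["eef_pos"],"scene diff buttons",np.abs(g).mean())
H,S,V=cv2.split(cv2.cvtColor(a,cv2.COLOR_BGR2HSV))
for ce,s,_ in blobs((H>50)&(H<85)&(S>100)&(V>40),40): print(" green",ce,s)
E
```

```text
[0.54601321 0.33973316 0.23918953] scene diff buttons 4.72108843537415
 green [437.77647059 214.45882353] [433 210  11  10  85]
 green [342.35 258.64] [337 254  12  11 100]
```

View pics/s9.png

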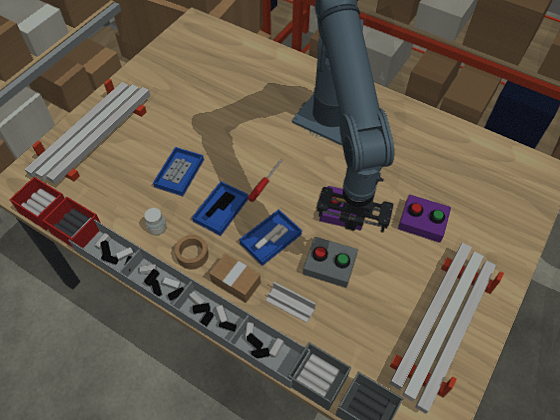

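The green cap is back at its starting pixel (342.4,258.6), and all fittings and bystanders are where they began. Handing in.

```bash
python3 -c "
from cell import order
print(order.job_done())"
```

```text
the job is handed in; nothing more can be done
None
```

The order was confirmed in sequence and handed in after about 20 s of robot time; the system gives no verdict, so I can't say how it was judged.

- **Black handle:** the fingertips were held about 3 cm above its middle for just over 2 s, without contact.
- **Steel hinge:** they were held about 3 cm above its middle in the same way, also for just over 2 s.
- **Green button:** I pressed the one on the grey box down to its hard stop. As I let go, the spring force fell from 5.5 N to 0 over about 6 mm, which matches its full travel. The tool then moved clear, to 17 cm above the cap.

**Last checks:** the final picture showed the green cap back at its starting pixel. By eye, the fittings, trays and bystanders were where they began.

**Disagreements:**
- The cameras put the cap top at 0.062 m, but contact showed about 0.067 m. Because of that, the press reached the stop early and the wrist force peaked at about 52 N, under the 120 N limit.
- That press was made with the fingertips. It would only break the 40 N limit if that rule also counted the fingers; as worded, it covers the arm and gripper body.

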